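# Pull the filter plate from the spectrophotometer and show it at the viewing panel

### The arm

A 6-joint arm with a two-finger parallel gripper is mounted at the origin on the work surface. World frame = base frame: x ahead of the robot, y to its left, z up, the work surface at z = 0. Lengths are in mm, angles in rad, forces in N, time in s.
With the tool pointing down it reaches from about 200 to 875 mm from the base axis. Payload 3.4 kg.
Tool frame: the origin (TCP) lies between the finger pads; the fingertips stand 14 mm ahead of it and the grasp point (between the pads) lies 5 mm behind it; x points along the fingers, z is the direction in which the jaws open and shut, and the axes are right-handed (so a half turn about x gives the same grasp; the last joint's range is limited). The gripper opens to 94 mm and grips with 3 to 60 N. Pads are 16 mm wide; open, the fingers measure 119 mm over their backs; the gripper's body (75 mm by 177 mm) begins 78 mm behind the grasp point.
Start: joints at [0.986, 0.276, 1.505, -0, 1.361, -0.121], TCP at [257.248, 514.283, 219.493] pointing down, gripper open.
Joint ranges: [-2.89, 2.89], [-0.75, 2.08], [0.22, 2.7], [-1.18, 4.32], [0.11, 2.71], [-2.7, 2.7]. Speed limits (rad/s): [2.57, 2.57, 3.14, 3.14, 3.14, 3.14].

### API

Orientations are given as a unit quaternion [x, y, z, w].
In Python, from cell import * gives the robot as it stands.
- The arm moves only by the shell command python3 -m crank 'ROWS'. ROWS is JSON, a list of rows, each a list of 7 numbers: the opening, from -1 (shut) to 1 (fully open), then the shift along the tool's x, y, z in m, then the turn, a rotation vector about the tool's x, y, z in degrees. A call has exactly 10 rows; each row is the pose to reach, as a shift and turn from the pose measured when the call began, along the tool's axes at that moment; what a row does not reach only later rows make up. A row lasts 1/10 s, in which the tool goes at most 50 mm and 8.59 degrees, less where a joint would pass 70% of its speed; a pose out of reach is approached as far as the arm can. A call with a gripper value outside its range is refused whole. The fingers move at their own pace and stop on an object; the grip force is fixed at half the most. Time passes only in rows, so rows that repeat a pose let the fingers close, or fill a call up. It gives the time, the measured TCP pose, the force and the opening at its end, in the units of the state.
- sense(): the state, without advancing time (a new reading comes with each control period).
- snapshot(name): name is "scene" or "top" or "wrist"; returns (picture, depth): 400x640x3 uint8, red, green, blue; 400x640 float32, mm along the optical axis (not along the pixel's ray), 0 where there is no reading.
- camera_params(name): a dict with "vertical_fov" (degrees; the focal length in pixels is half the picture's height over the tangent of half this angle, whatever the lens; pixels are square), "cx", "cy" (the principal point, pixels), "distortion" ([k1, k2, p1, p2, k3] as OpenCV has them; the pictures are not rectified), "world_to_cam" (4x4, takes a point from world to camera coordinates). Camera axes: x right, y up, looking along -z (the intrinsics and any distortion apply to the point x, -y, -z); pixel columns grow to the right and rows downward; lengths in mm; the calibration is good to about 2 mm. A picture is of the moment at which its call begins: read the wrist's pose just before it. camera_params takes no time and is no camera call; for the wrist camera it gives the pose at the moment of the call.
- close_job(): hands the job in, once; it reports no verdict.
The state is a dict: "time_s": time; "qpos": joint angles; "joint_velocities": joint speeds; "joint_torque": joint torques, N m; "eef_pos": TCP position; "tcp_rot": TCP orientation; "ft_force": force on the tool from outside, world axes, zero at the start; "ft_torque": the same for the moment, N m; "opening": opening from 0.0 (shut) to 1.0 (fully open).
Only numpy, scipy, OpenCV 4.12 (cv2) and the standard library are available. Lean on these libraries where they do the work, as an engineer would, in place of code of your own. Each camera call takes 0.05 s, during which the arm holds its last target. There are 200 camera calls.

### The job

The spectrophotometer is still scanning: stop it with the round stop key, then close its shutter with the shutter key and the wide enter key, pressing the keys fully, one at a time in that order, and leaving the lamp key alone. Then lift the lid by its front tab until it stands open, draw the filter plate (the one with the glass window and the tall tab) straight up out of its slot and bring it to the lit viewing panel, leaving the blank in its slot and the other things on the bench where they are. Finish while holding it there in the gripper: upright and still, its glass in front of the middle of the lit face and facing it, about a hand's width away and touching nothing else, with the lid left open.

Things in the scene. Friction and masses are not known exactly. Their poses are not given: they have to be found in the camera images.
- instrument: spectrophotometer, fixed, 350 (x) x 360 (y) x 149 mm tall, origin on the table under its centre, front to -x. Sample compartment under the lid: inside x -65 to +55, y -97 to +97, floor z 32, rim z 135 mm. Two plate slots at x -15, y +24 and -24 mm; their edge guides reach z 68 mm, play 1.2 mm.
- key_stop (a joint): travel of the stop key in m: 0 up, 0.004 fully pressed; springs back by itself
- key_stop_top (a point): centre of the top of the stop key: round, 20 mm across, at the left end of the row as the robot sees it (instrument y +135 mm). The four black keys stand in a row on the deck at the instrument's front, which rises by 10 degrees away from the robot; tops 10 mm proud; z points out of the key; fully down takes 3.6 N
- key_lamp (a joint): travel of the lamp key in m: 0 up, 0.004 fully pressed; springs back by itself
- key_lamp_top (a point): centre of the top of the lamp key: 17 mm square, second from the left, 42 mm from its neighbours; not to be pressed. The four black keys stand in a row on the deck at the instrument's front, which rises by 10 degrees away from the robot; tops 10 mm proud; z points out of the key; fully down takes 3.6 N
- key_shutter (a joint): travel of the shutter key in m: 0 up, 0.004 fully pressed; springs back by itself
- key_shutter_top (a point): centre of the top of the shutter key: 17 mm square, third from the left. The four black keys stand in a row on the deck at the instrument's front, which rises by 10 degrees away from the robot; tops 10 mm proud; z points out of the key; fully down takes 3.6 N
- key_enter (a joint): travel of the enter key in m: 0 up, 0.004 fully pressed; springs back by itself
- key_enter_top (a point): centre of the top of the enter key: the wide bar key, 36 mm (y) x 17 mm (x), at the right end, 50 mm from the shutter key. The four black keys stand in a row on the deck at the instrument's front, which rises by 10 degrees away from the robot; tops 10 mm proud; z points out of the key; fully down takes 3.6 N
- lid (a joint): lid angle in rad: 0 shut, grows as the front edge goes up, stop at 1.85; 1.57 is upright. Friction hinge: it stays where it is left; lifting takes about 3 N at the tab.
- lid_hinge (a point): middle of the lid's hinge line, which runs along the instrument's y at the rear of the lid, 137 mm above the table
- lid_tab (a point): grip point of the lid's pull tab, which sticks out 40 mm to the front from the middle of the lid's front edge, 34 mm wide (y), 12 mm thick, 45 mm free below; at half thickness, 25 mm ahead of the lid's edge, 166 mm from the hinge line. Turns with the lid (139 mm long, 190 wide, 12 thick).
- filter_plate: dark steel frame standing in one of the two slots, 50 (x) x 7 (y) x 62 mm tall, with a 30 x 38 mm glass window, and on top a grip tab 28 (x) x 7 (y) x 30 mm high (92 mm in all; grip about 80 mm up); 0.05 to 0.1 kg. Origin: middle of its lower edge, on the compartment floor; z up, y square to the glass.
- plate_window (a point): centre of the filter plate's glass, 31 mm above its lower edge
- blank_plate: the blank: solid dark steel plate in the other slot, 50 x 7 x 62 mm with no glass and only a nub of 12 x 7 x 8 mm on top; stays in its slot
- viewer: the lit viewing panel: upright grey panel on a foot, 190 mm wide x 22 mm thick, top at 255 mm, fixed; origin on the table under its lit face, that face towards its -x
- viewer_screen (a point): centre of the panel's lit face (166 x 196 mm), 145 mm above the table; -x of this frame points out of the lit face, z up, y along its width
- jar_a: screw-top sample jar, 60 mm across, 85 mm tall; bystander, origin under its centre
- jar_b: a second such jar; bystander, origin under its centre
- beaker: glass beaker, 68 mm across, 90 mm tall, open end up; bystander, origin under its centre
- spatula: lab spatula, 200 mm long, lying flat; bystander, origin under its centre
- dish: clear covered dish, 72 mm across, 16 mm tall; bystander, origin under its centre
- cuvette_box: grey box 85 x 45 x 24 mm, lying on the instrument's top, on its right-hand side (-y); bystander, origin under its centre

How it is judged:
By the outcome, as a careful person would: the job done as asked, in the order asked, and still so for the second after the job is handed in, while the arm keeps its last pose, push and grip.
It also fails if it takes over 67 s, if anything falls off the work surface, if the arm or the gripper's body presses on something with over 40 N, if the wrist force passes 120 N, or if a joint passes its speed limit or range.

## Working session

There is one attempt and no reset: what is moved stays moved. The work goes in short steps, Python scripts to look and compute and a shell command to move; the robot and the scene stay as the last step left them, time stands still between calls to the robot, and variables do not carry over. Pictures are saved under pics/ and viewed, about 8 in all and at most 12, crops included, and the job is handed in when it is done.

```bash
ls; mkdir -p pics
python3 - <<'E'
from cell import *
import cv2, numpy as np
print(sense())
for n in ("scene","top"):
    p,d=snapshot(n); cv2.imwrite(f"pics/{n}0.png",p[:,:,::-1]); np.savez(f"pics/{n}0.npz",p=p,d=d)
    c=camera_params(n); print(n,c, (d>0).mean())
E
```

```text
pics
{'time_s': 0.0, 'qpos': array([ 9.86012067e-01,  2.76596215e-01,  1.50611226e+00, -1.37008154e-05,
        1.36066164e+00, -1.21013197e-01]), 'joint_velocities': array([-0.00117598, -0.00060283, -0.00120437, -0.00044631, -0.00061044,
       -0.00046707]), 'joint_torque': array([ 1.17972002e-03, -4.04577363e+01, -2.37235683e+01,  7.00825802e-02,
        3.42801225e-02, -1.36796070e-04]), 'eef_pos': array([256.93517813, 513.81431751, 218.61232656]), 'tcp_rot': array([-0.37197932,  0.60209171,  0.37144392,  0.60095455]), 'ft_force': array([ 0.34475618, -0.21988485, -0.49813852]), 'ft_torque': array([-0.01599798,  0.03127023, -0.07784286]), 'opening': 0.9961763764007292}
scene {'vertical_fov': 55.12406140467491, 'cx': 319.9167439744946, 'cy': 199.44573934189012, 'distortion': array([-0.02162681,  0.        ,  0.        ,  0.        ,  0.        ]), 'world_to_cam': array([[ 3.27477655e-01,  9.44822194e-01,  8.33105725e-03,
        -1.99515978e+02],
       [-7.32299593e-01,  2.48225304e-01,  6.34130511e-01,
         3.08189323e+02],
       [ 5.97072602e-01, -2.13764403e-01,  7.73181149e-01,
        -1.45968187e+03],
       [ 0.00000000e+00,  0.00000000e+00,  0.00000000e+00,
         1.00000000e+00]])} 0.99590234375
top {'vertical_fov': 55.602244206767764, 'cx': 320.76295859239247, 'cy': 205.85558344674698, 'distortion': array([0.00855308, 0.        , 0.        , 0.        , 0.        ]), 'world_to_cam': array([[-9.65964260e-03, -9.99707589e-01,  2.21681830e-02,
         1.07924844e+01],
       [ 9.88980018e-01, -6.27600027e-03,  1.47915975e-01,
        -5.29978141e+02],
       [-1.47733596e-01,  2.33527055e-02,  9.88751453e-01,
        -1.16947937e+03],
       [ 0.00000000e+00,  0.00000000e+00,  0.00000000e+00,
         1.00000000e+00]])} 0.99588671875
```

View pics/scene0.png

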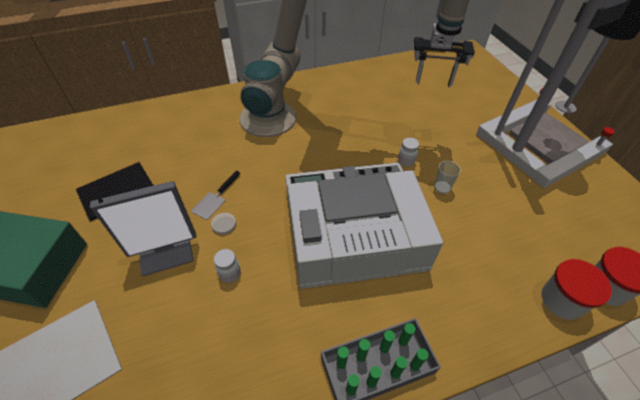

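View pics/top0.png

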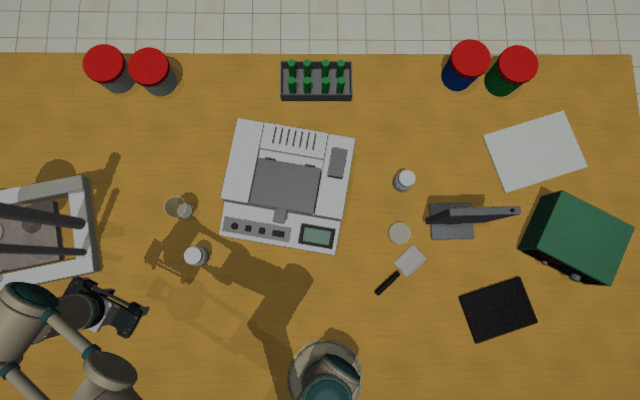

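The scene view shows the instrument in the middle, with its keys along the edge nearest the robot (about 335–395,172). The panel's lit face is at about (150,222). In the top view the instrument spans (220–355,120–253), the keys are near (235–280,226–234), the lid tab is at (280,215) and the panel's top edge runs (428,215)–(520,210).

```bash
cat > h.py <<'E'
import numpy as np, cv2
from cell import *
from scipy.spatial.transform import Rotation as R
def K(c):
    f=200/np.tan(np.radians(c["vertical_fov"]/2)); return np.array([[f,0,c["cx"]],[0,f,c["cy"]],[0,0,1]])
def rays(c,uv):
    u=cv2.undistortPoints(np.asarray(uv,float).reshape(-1,1,2),K(c),np.asarray(c["distortion"],float)).reshape(-1,2)
    return np.c_[u[:,0],-u[:,1],-np.ones(len(u))]
def world(c,P):
    M=np.linalg.inv(c["world_to_cam"]); return P@M[:3,:3].T+M[:3,3]
def onplane(c,uv,z):
    o=world(c,np.zeros((1,3))); r=world(c,rays(c,uv))-o
    return o+r*((z-o[:,2:])/r[:,2:])
def cloud(c,d):
    v,u=np.mgrid[:400,:640]; uv=np.c_[u.ravel(),v.ravel()]
    return (world(c,rays(c,uv)*d.reshape(-1,1))).reshape(400,640,3)
def proj(c,P):
    P=np.atleast_2d(P); q=P@c["world_to_cam"][:3,:3].T+c["world_to_cam"][:3,3]
    return cv2.projectPoints(q*[1,-1,-1],np.zeros(3),np.zeros(3),K(c),np.asarray(c["distortion"],float))[0].reshape(-1,2)
E
python3 - <<'E'
from h import *
c=camera_params("top"); t=np.load("pics/top0.npz"); X=cloud(c,t["d"]); p=t["p"]
cs=camera_params("scene"); s=np.load("pics/scene0.npz"); Xs=cloud(cs,s["d"])
# instrument top: bright, z 140..156
hsv=cv2.cvtColor(p,cv2.COLOR_RGB2HSV)
m=(abs(X[...,2]-149)<8)&(X[...,0]>300)&(X[...,0]<900)&(abs(X[...,1])<300)
print("table z",np.median(X[300:330,560:600,2]), np.median(Xs[100:120,150:200,2]))
r=cv2.minAreaRect(X[m][:,:2].astype(np.float32)); print("top rect",r, np.median(X[m][:,2]))
# panel
for X_,n in((X,"top"),(Xs,"scene")):
    m=(X_[...,2]>100)&(X_[...,2]<270)&(X_[...,1]<-230)&(X_[...,1]>-520)&(X_[...,0]>300)&(X_[...,0]<800)
    P=X_[m]; print(n,"panel",cv2.minAreaRect(P[:,:2].astype(np.float32)),P[:,2].max())
m=(s["p"].min(2)>190)&(Xs[...,2]>40)&(Xs[...,2]<250)&(Xs[...,1]<-230)&(Xs[...,1]>-560)&(Xs[...,0]>300)&(Xs[...,0]<800)
P=Xs[m];q=P.mean(0);w=np.linalg.svd(P-q,full_matrices=False)[2][2]; print("screen",q,w,P.min(0),P.max(0))
# robot-side view crops
a=cv2.resize(p[110:262,212:364],(600,600),interpolation=cv2.INTER_CUBIC)[:,:,::-1]
cv2.imwrite("pics/crop1.png",a)
E
```

```text
table z -0.40277822262714835 2.7222230350107566
top rect ((611.2134399414062, 107.08148956298828), (359.8558654785156, 290.6494445800781), 79.74581909179688) 148.69661110405252
top panel ((484.173095703125, -418.4726257324219), (24.424537658691406, 191.62753295898438), 1.0975837707519531) 263.58736737407514
scene panel ((482.7905578613281, -417.8968505859375), (28.380573272705078, 190.2752685546875), 0.9180276393890381) 263.55475103870674<stdin>:14: RuntimeWarning: Mean of empty slice.
  ret = um.true_divide(
Traceback (most recent call last):
IndexError: index 2 is out of bounds for axis 0 with size 0
```

Run:
```python
from h import *
c=camera_params("top"); t=np.load("pics/top0.npz"); X=cloud(c,t["d"]); p=t["p"]
cs=camera_params("scene"); s=np.load("pics/scene0.npz"); Xs=cloud(cs,s["d"])
print("px",s["p"][222,150],Xs[222,150])
sv=s["p"].astype(int); m=np.zeros((400,640),bool); m[185:260,100:200]=True
m&=(sv.min(2)>150)&(sv.max(2)-sv.min(2)<30)&(Xs[...,2]>30)
n,l,st,ce=cv2.connectedComponentsWithStats(m.astype(np.uint8)); m=l==1+st[1:,4].argmax()
P=Xs[m]; q=P.mean(0);w=np.linalg.svd(P-q,full_matrices=False)[2][2]; print("screen",q,w,P.min(0),P.max(0))
# quad corners -> on plane
r=cv2.approxPolyDP(cv2.findContours(m.astype(np.uint8),0,2)[0][0],6,True).reshape(-1,2); print(r,Xs[r[:,1],r[:,0]].round())
# instrument body mask in top: bright/white surfaces z 143..155
m=(abs(X[...,2]-149)<6)&(p.min(2)>120)&(X[...,0]>380)&(X[...,0]<820)&(X[...,1]<220)&(X[...,1]>-160)
P=X[m][:,:2].astype(np.float32); print("white top rect",cv2.minAreaRect(P))
# lid (dark grey) points
lm=(X[...,2]>140)&(X[...,2]<175)&(p.max(2)<125)&(X[...,0]>480)&(X[...,0]<720)&(X[...,1]<180)&(X[...,1]>-100)
lm[:,330:]=False; n,l,st,ce=cv2.connectedComponentsWithStats(lm.astype(np.uint8)); i=1+st[1:,4].argmax();print("lid",st[i],cv2.minAreaRect(X[l==i][:,:2].astype(np.float32)),np.median(X[l==i][:,2]))
a=cv2.resize(p[110:262,212:364],(600,600),interpolation=cv2.INTER_CUBIC)[:,:,::-1]
cv2.imwrite("pics/crop1.png",a)
```

```text
px [166 165 170] [ 495.07518011 -411.54832563  157.86778677]
screen [ 494.31101761 -419.03216075  156.56966133] [ 0.96071893 -0.08595246 -0.26387744] [ 488.28308806 -500.69226001   48.68882829] [1162.55999446 -200.02128805  934.8284342 ]
[[170 192]
 [100 209]
 [129 253]
 [190 237]] [[ 490. -338.  240.]
 [ 494. -495.  243.]
 [ 496. -498.   57.]
 [ 492. -339.   51.]]
white top rect ((606.457275390625, 86.8453369140625), (316.74322509765625, 288.3682861328125), 79.84888458251953)
lid [ 262  157   60   61 2783] ((563.2592163085938, 104.46663665771484), (175.81138610839844, 173.8916015625), 80.29312133789062) 148.84367144871453
```

View pics/crop1.png

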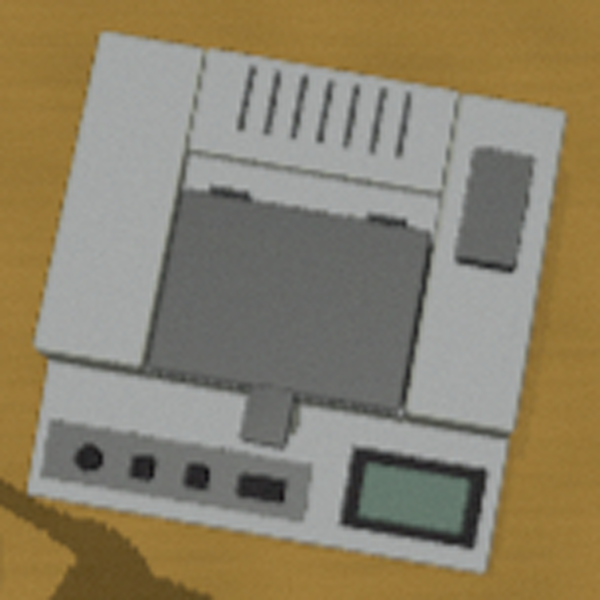

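The crop shows stop (89,457), lamp (143,467), shutter (197,476), enter (262,487), the tab (270,415), the lid, and the cuvette box to its right. The instrument is yawed about −10°.

Run:
```python
from h import *
c=camera_params("top"); t=np.load("pics/top0.npz"); X=cloud(c,t["d"]); p=t["p"]
cs=camera_params("scene"); s=np.load("pics/scene0.npz"); Xs=cloud(cs,s["d"])
k=600/152
M=lambda a:(np.array(a)+.5)/k-.5+[212,110]
g=cv2.cvtColor(p[110:262,212:364],cv2.COLOR_RGB2GRAY); G=cv2.resize(g,(600,600),interpolation=cv2.INTER_CUBIC)
m=(G<75).astype(np.uint8); n,l,st,ce=cv2.connectedComponentsWithStats(m)
for i in range(1,n):
    if 250<st[i,4]<2500 and 420<ce[i,1]<520:
        uv=M(ce[i]); z=X[int(round(uv[1])),int(round(uv[0]))]
        print("key",st[i],uv,z.round(1),onplane(c,[uv],z[2]).round(1))
for nm,a in dict(tab=(270,415),tabfront=(264,444),deckmid=(330,470),deckfront=(255,530),lidfl=(147,370),lidfr=(403,408),lidrl=(180,195),lidrr=(431,235),boxc=(497,207),topfl=(36,350),topfr=(512,430),toprl=(102,33),toprr=(565,112),scr=(415,500)).items():
    uv=M(a); print(nm,uv.round(1),X[int(round(uv[1])),int(round(uv[0]))].round(1))
```

```text
key [ 75 444  28  27 600] [234.13026667 225.58957778] [462.4 268.8  94.2] [[463.6 268.4  94.2]]
key [130 456  26  25 544] [247.80676471 228.03112745] [456.2 227.1  92.5] [[456.1 227.7  92.5]]
key [184 464  26  26 559] [261.53605247 230.29445438] [449.7 184.9  94.1] [[448.8 186.3  94.1]]
key [ 237  474   49   29 1083] [277.82736842 233.25520468] [440.5 137.2  91.9] [[439.7 137.7  91.9]]
tab [280.  214.8] [487.7 126.6 149.7]
tabfront [278.5 222.1] [468.1 129.8 144.3]
deckmid [295.2 228.7] [452.9  86.5  83.5]
deckfront [276.2 243.9] [408.4 144.4  76.5]
lidfl [248.9 203.4] [525.8 218.8 132.9]
lidfr [313.7 213. ] [493.8  28.8 142.7]
lidrl [257.2 159. ] [658.7 197.6 132.1]
lidrr [320.8 169.2] [626.1   7.1 136.9]
boxc [337.5 162.1] [637.1 -41.1 174.8]
topfl [220.7 198.3] [538.4 296.8 148.9]
topfr [341.3 218.6] [491.5 -60.    3.8]
toprl [237.5 118. ] [780.2 256.4 148.4]
toprr [354.8 138. ] [ 768.1 -112.8   -1.5]
scr [316.8 236.3] [430.7  20.   89.3]
```

```bash
cat >> h.py <<'E'
YAW=np.radians(-10.3); ORG=np.array([575.8,110.6,0]); RI=R.from_euler("z",YAW)
def inst(p): return RI.apply(p)+ORG
def ori(xdir,zdir):  # tool axes in world
    x=np.array(xdir,float);x/=np.linalg.norm(x); z=np.array(zdir,float); z-=x*(x@z); z/=np.linalg.norm(z)
    return R.from_matrix(np.c_[x,np.cross(z,x),z])
def delta(pos,Rt,s=None):
    s=s or sense(); R0=R.from_quat(s["tcp_rot"])
    return (R0.inv().apply(np.array(pos)-s["eef_pos"])/1000).round(4),(R0.inv()*Rt).as_rotvec(degrees=True).round(2)
E
python3 - <<'E'
from h import *
s=sense(); R0=R.from_quat(s["tcp_rot"]); print(R0.as_matrix().round(3))
t=np.radians(10); n=RI.apply([-np.sin(t),0,np.cos(t)])
for sg in(1,-1):
    Rt=ori(-n,RI.apply([0,sg,0]))
    for nm,k in dict(stop=(463.6,268.4),shutter=(448.8,186.3),enter=(439.7,137.7)).items():
        top=np.array([*k,93.3]); print(sg,nm,*delta(top+n*(15+14),Rt,s), (top+n*29).round(1))
E
```

```text
[[-0.001 -0.894  0.447]
 [-0.001  0.447  0.894]
 [-1.     0.    -0.002]]
1 stop [ 0.097  -0.2898 -0.1284] [-16.22  -1.51  -9.96] [458.6 269.3 121.9]
1 shutter [ 0.0971 -0.3133 -0.2084] [-16.22  -1.51  -9.96] [443.8 187.2 121.9]
1 enter [ 0.0972 -0.3269 -0.2559] [-16.22  -1.51  -9.96] [434.7 138.6 121.9]
-1 stop [ 0.097  -0.2898 -0.1284] [163.16 -14.31   2.17] [458.6 269.3 121.9]
-1 shutter [ 0.0971 -0.3133 -0.2084] [163.16 -14.31   2.17] [443.8 187.2 121.9]
-1 enter [ 0.0972 -0.3269 -0.2559] [163.16 -14.31   2.17] [434.7 138.6 121.9]
```

```bash
python3 -m crank '[[-1,0,-0.29,-0.128,-16.2,-1.5,-10],[-1,0,-0.29,-0.128,-16.2,-1.5,-10],[-1,0,-0.29,-0.128,-16.2,-1.5,-10],[-1,0,-0.29,-0.128,-16.2,-1.5,-10],[-1,0,-0.29,-0.128,-16.2,-1.5,-10],[-1,0,-0.29,-0.128,-16.2,-1.5,-10],[-1,0.0,-0.29,-0.128,-16.2,-1.5,-10],[-1,0.05,-0.29,-0.128,-16.2,-1.5,-10],[-1,0.097,-0.29,-0.128,-16.2,-1.5,-10],[-1,0.097,-0.29,-0.128,-16.2,-1.5,-10]]'
python3 - <<'E'
from h import *
t=np.radians(10); n=RI.apply([-np.sin(t),0,np.cos(t)]); Rt=ori(-n,RI.apply([0,1,0]))
print(delta(np.array([463.6,268.4,93.3])+n*29,Rt), sense()["qpos"].round(2))
p,d=snapshot("wrist"); cv2.imwrite("pics/w1.png",p[:,:,::-1])
E
```

```text
time_s: 1.1
eef_pos: [453.8, 266.4, 115.8]
tcp_rot: [-0.498, 0.507, 0.405, 0.576]
ft_force: [-1.8, 0.4, 0.2]
opening: 0.18
(array([-0.0053, -0.0052,  0.0037]), array([ 0.  , -0.53, -0.64])) [ 0.47  0.23  1.86 -0.13  0.93 -0.84]
```

View pics/w1.png

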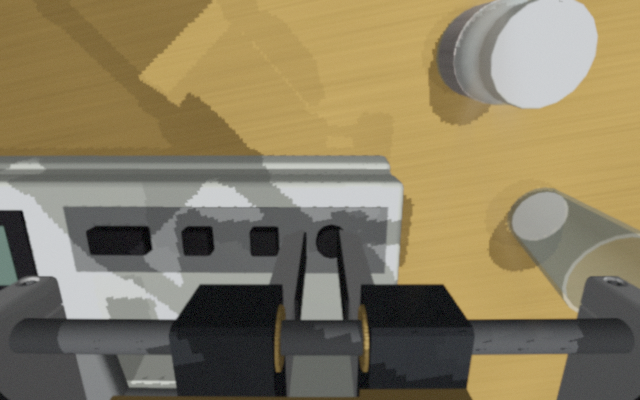

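The wrist view shows stop (331,241), lamp (265,241), shutter (198,241) and enter (119,241). The still-closing fingertips are just below the stop key at about (325,235–330). I'll cross-check the key positions against this view.

Run:
```python
from h import *
c=camera_params("wrist"); s=sense()
print(s["eef_pos"],s["opening"],s["ft_force"])
for uv in [(329,241),(265,241),(198,241),(119,241)]: print(onplane(c,[uv],93.3).round(1))
x=R.from_quat(s["tcp_rot"]).apply([14,0,0])
print("tip px",proj(c,s["eef_pos"]+x), "cam",world(c,np.zeros((1,3))).round())
t=np.radians(10); n=RI.apply([-np.sin(t),0,np.cos(t)]); Rt=ori(-n,RI.apply([0,1,0]))
print(delta(np.array([463.6,268.4,93.3])+n*29,Rt))
```

```text
[456.62774179 268.08141264 119.25762902] 0.14399476020674465 [0.62772516 0.93248015 0.29579381]
[[464.1 271.2  93.3]]
[[457.1 232.2  93.3]]
[[449.7 191.2  93.3]]
[[441.  142.2  93.3]]
tip px [[321.68140362 245.82678   ]] cam [[354. 287. 268.]]
(array([-0.0023, -0.0022,  0.0015]), array([ 0.01, -0.29, -0.3 ]))
```

```bash
python3 -m crank '[[-1,-0.002,-0.002,0.003,0,0,0],[-1,-0.002,-0.002,0.003,0,0,0],[-1,0.004,-0.002,0.003,0,0,0],[-1,0.009,-0.002,0.003,0,0,0],[-1,0.012,-0.002,0.003,0,0,0],[-1,0.014,-0.002,0.003,0,0,0],[-1,0.016,-0.002,0.003,0,0,0],[-1,0.017,-0.002,0.003,0,0,0],[-1,0.017,-0.002,0.003,0,0,0],[-1,0.017,-0.002,0.003,0,0,0]]'
python3 - <<'E'
from h import *
t=np.radians(10); n=RI.apply([-np.sin(t),0,np.cos(t)])
s=sense(); tip=s["eef_pos"]+R.from_quat(s["tcp_rot"]).apply([14,0,0]); print(tip, s["ft_force"]@n, (tip-[463.7,269.8,93.3])@n,s["opening"])
E
```

```text
time_s: 2.15
eef_pos: [461.8, 270.1, 103.4]
tcp_rot: [-0.498, 0.504, 0.404, 0.578]
ft_force: [-2.7, 0.2, 4.5]
opening: 0.006
[464.14486696 269.65433651  89.56022064] 4.859229262434517 -3.7634918226251495 0.006476796960350011
```

```bash
python3 -m crank '[[-1,0.001,0,0,0,0,0],[-1,0.002,0,0,0,0,0],[-1,0.002,0,0,0,0,0],[-1,0.002,0,0,0,0,0],[-1,0.002,0,0,0,0,0],[-1,0.002,0,0,0,0,0],[-1,0.002,0,0,0,0,0],[-1,0.002,0,0,0,0,0],[-1,0.002,0,0,0,0,0],[-1,0.002,0,0,0,0,0]]'
python3 -m crank '[[-1,-0.01,0,0,0,0,0],[-1,-0.018,0,0,0,0,0],[-1,-0.018,0,-0.03,0,0,0],[-1,-0.018,0,-0.06,0,0,0],[-1,-0.018,0,-0.084,0,0,0],[-1,-0.018,0,-0.084,0,0,0],[-1,-0.018,0,-0.084,0,0,0],[-1,-0.018,0,-0.084,0,0,0],[-1,-0.018,0,-0.084,0,0,0],[-1,-0.018,0,-0.084,0,0,0]]'
python3 - <<'E'
from h import *
t=np.radians(10); n=RI.apply([-np.sin(t),0,np.cos(t)]); Rt=ori(-n,RI.apply([0,1,0]))
s=sense(); tip=s["eef_pos"]+R.from_quat(s["tcp_rot"]).apply([14,0,0]); print(tip,(tip-[463.7,269.8,93.3])@n); print(delta(np.array([449.2,188.0,93.3])+n*29,Rt))
E
```

```text
time_s: 3.15
eef_pos: [461.9, 270.2, 103.1]
tcp_rot: [-0.498, 0.504, 0.404, 0.578]
ft_force: [-5.7, 0.5, 13.0]
opening: 0.005
time_s: 4.15
eef_pos: [444.0, 188.9, 121.2]
tcp_rot: [-0.499, 0.503, 0.405, 0.578]
ft_force: [-0.9, 0.0, 0.7]
opening: 0.005
[446.34819964 188.4106189  107.36865941] 14.292444488878992
(array([-0.0006, -0.0003,  0.    ]), array([ 0.03, -0.23, -0.26]))
```

```bash
python3 -m crank '[[-1,0.006,0,0,0,0,0],[-1,0.012,0,0,0,0,0],[-1,0.015,0,0,0,0,0],[-1,0.017,0,0,0,0,0],[-1,0.0185,0,0,0,0,0],[-1,0.02,0,0,0,0,0],[-1,0.02,0,0,0,0,0],[-1,0.02,0,0,0,0,0],[-1,0.02,0,0,0,0,0],[-1,0.02,0,0,0,0,0]]'
python3 - <<'E'
from h import *
t=np.radians(10); n=RI.apply([-np.sin(t),0,np.cos(t)]); Rt=ori(-n,RI.apply([0,1,0]))
s=sense(); tip=s["eef_pos"]+R.from_quat(s["tcp_rot"]).apply([14,0,0]); print(tip,(tip-[463.7,269.8,93.3])@n,s["ft_force"]@n); print(delta(np.array([440.3,139.4,93.3])+n*29,Rt))
E
```

```text
time_s: 5.15
eef_pos: [446.8, 188.4, 103.0]
tcp_rot: [-0.498, 0.503, 0.405, 0.579]
ft_force: [-6.9, 0.1, 16.0]
opening: 0.004
[449.14557442 187.95860176  89.24617599] -4.046683264614277 16.914346365780826
(array([-0.0188, -0.0005, -0.0495]), array([ 0.  , -0.19, -0.26]))
```

Shutter fully down. Next enter.

```bash
python3 -m crank '[[-1,-0.01,0,0,0,0,0],[-1,-0.018,0,0,0,0,0],[-1,-0.018,0,-0.03,0,0,0],[-1,-0.018,0,-0.05,0,0,0],[-1,-0.018,0,-0.05,0,0,0],[-1,-0.018,0,-0.05,0,0,0],[-1,-0.018,0,-0.05,0,0,0],[-1,-0.01,0,-0.05,0,0,0],[-1,-0.005,0,-0.05,0,0,0],[-1,-0.003,0,-0.05,0,0,0]]'
python3 -m crank '[[-1,0.001,0,0,0,0,0],[-1,0.003,0,0,0,0,0],[-1,0.005,0,0,0,0,0],[-1,0.005,0,0,0,0,0],[-1,0.005,0,0,0,0,0],[-1,0.005,0,0,0,0,0],[-1,0.005,0,0,0,0,0],[-1,0.005,0,0,0,0,0],[-1,0.005,0,0,0,0,0],[-1,0.005,0,0,0,0,0]]'
python3 - <<'E'
from h import *
t=np.radians(10); n=RI.apply([-np.sin(t),0,np.cos(t)])
s=sense(); tip=s["eef_pos"]+R.from_quat(s["tcp_rot"]).apply([14,0,0]); print(tip,(tip-[463.7,269.8,93.3])@n,s["ft_force"]@n)
E
```

```text
time_s: 6.15
eef_pos: [437.3, 139.8, 105.4]
tcp_rot: [-0.498, 0.504, 0.405, 0.578]
ft_force: [-1.6, 1.2, 2.3]
opening: 0.004
time_s: 7.15
eef_pos: [437.8, 139.7, 102.8]
tcp_rot: [-0.498, 0.503, 0.405, 0.579]
ft_force: [-9.2, -0.1, 22.5]
opening: 0.004
[440.13963073 139.2565213   89.00274704] -4.259885162365355 23.76953503250523
```

```bash
python3 -m crank '[[-1,-0.02,0,0,0,0,0],[-1,-0.05,0,0,0,0,0],[0.2,-0.1,0,0,0,0,0],[0.2,-0.1,0,0,0,0,0],[0.2,-0.1,0,0,0,0,0],[0.2,-0.1,0,0,0,0,0],[0.2,-0.1,0,0,0,0,0],[0.2,-0.1,0,0,0,0,0],[0.2,-0.1,0,0,0,0,0],[0.2,-0.1,0,0,0,0,0]]'
python3 - <<'E'
from h import *
s=sense();c=camera_params("wrist"); p,d=snapshot("wrist"); cv2.imwrite("pics/w2.png",p[:,:,::-1]); np.savez("pics/w2.npz",p=p,d=d,M=c["world_to_cam"])
Rt=ori([0,0,-1],RI.apply([0,1,0])); print(s["opening"]); print(inst([-96,0,138]),delta(inst([-96,0,138+40]),Rt,s),delta(inst([-96,0,138]),Rt,s))
g=inst([-94,0,149]); print("tab px",proj(c,[g,inst([-109,17,149]),inst([-109,-17,149]),inst([-69,0,149])]))
E
```

```text
time_s: 8.15
eef_pos: [421.1, 143.0, 200.8]
tcp_rot: [-0.498, 0.504, 0.405, 0.578]
ft_force: [0.4, 0.5, 0.4]
opening: 0.595
0.5948241962891251
[481.34703636 127.76501265 138.        ] (array([ 0.033 , -0.0573, -0.0041]), array([ 0.  , -0.19,  9.69])) (array([ 0.0724, -0.0506, -0.0039]), array([ 0.  , -0.19,  9.69]))
tab px [[316.41216002 286.5279822 ]
 [339.16068295 270.55483127]
 [293.36546845 270.50583023]
 [316.65646923 311.42445345]]
```

View pics/w2.png

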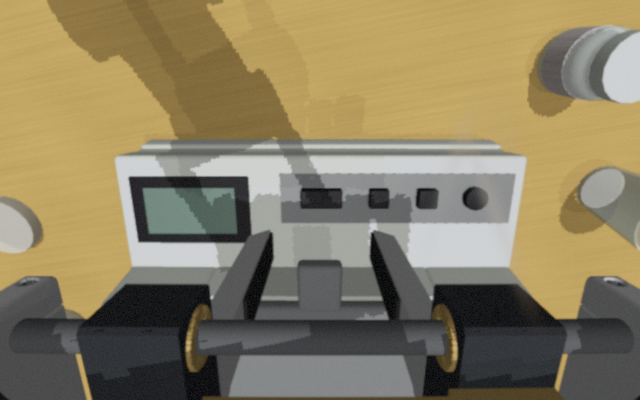

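The wrist view shows the tab at columns 299–341, front edge at about row 265, centred between the open fingers (273 and 372). It sits about 2 mm to +y of my estimate, so I'll shift for that.

```bash
python3 -m crank '[[0.2,0.033,-0.0573,-0.002,0,0,9.7],[0.2,0.033,-0.0573,-0.002,0,0,9.7],[0.2,0.033,-0.0573,-0.002,0,0,9.7],[0.2,0.033,-0.0573,-0.002,0,0,9.7],[0.2,0.05,-0.0545,-0.002,0,0,9.7],[0.2,0.0724,-0.0506,-0.002,0,0,9.7],[0.2,0.0724,-0.0506,-0.002,0,0,9.7],[0.2,0.0724,-0.0506,-0.002,0,0,9.7],[0.2,0.0724,-0.0506,-0.002,0,0,9.7],[0.2,0.0724,-0.0506,-0.002,0,0,9.7]]'
python3 -m crank '[[-1,0,0,0,0,0,0],[-1,0,0,0,0,0,0],[-1,0,0,0,0,0,0],[-1,0,0,0,0,0,0],[-1,0,0,0,0,0,0],[-1,0,0,0,0,0,0],[-1,0,0,0,0,0,0],[-1,0,0,0,0,0,0],[-1,0,0,0,0,0,0],[-1,0,0,0,0,0,0]]'
python3 - <<'E'
from h import *
s=sense(); g=s["eef_pos"]-R.from_quat(s["tcp_rot"]).apply([5,0,0]); print("grasp inst",RI.inv().apply(g-ORG).round(1), s["opening"]*94, s["qpos"].round(2))
R0=R.from_quat(s["tcp_rot"])
r=RI.inv().apply(g-ORG); h=np.array([72,0,137]); 
rad=np.hypot(r[0]-72,r[2]-137); a0=np.arctan2(r[2]-137,72-r[0]); print(rad,a0)
for th in np.arange(0,101,9):
    a=a0+np.radians(th); q=inst([72-rad*np.cos(a),r[1],137+rad*np.sin(a)]); print(th,(R0.inv().apply(q-g)/1000).round(4))
E
```

```text
time_s: 9.2
eef_pos: [482.4, 130.0, 139.6]
tcp_rot: [-0.454, 0.543, 0.452, 0.543]
ft_force: [-0.8, -0.3, -0.5]
opening: 0.597
time_s: 10.2
eef_pos: [482.5, 130.1, 139.8]
tcp_rot: [-0.454, 0.543, 0.452, 0.543]
ft_force: [-0.4, 0.6, 3.2]
opening: 0.357
grasp inst [-95.3   2.5 144.8] 33.51401337589483 [ 0.13  0.22  1.79 -0.    1.13 -1.26]
167.46024415849206 0.04651744458945195
0 [ 0. -0.  0.]
9 [-0.0261 -0.0034 -0.0001]
18 [-0.0513 -0.0108 -0.0001]
27 [-0.075  -0.022  -0.0002]
36 [-0.0967 -0.0368 -0.0002]
45 [-0.1158 -0.0549 -0.0002]
54 [-0.1319 -0.0757 -0.0003]
63 [-0.1445 -0.0987 -0.0003]
72 [-0.1533 -0.1235 -0.0003]
81 [-0.1582 -0.1493 -0.0003]
90 [-0.159  -0.1756 -0.0003]
99 [-0.1556 -0.2016 -0.0003]
```

```bash
python3 -m crank '[[-1,-0.013,-0.001,0,0,0,0],[-1,-0.026,-0.0034,0,0,0,0],[-1,-0.039,-0.0067,0,0,0,0],[-1,-0.0513,-0.0108,0,0,0,0],[-1,-0.0635,-0.016,0,0,0,0],[-1,-0.075,-0.022,0,0,0,0],[-1,-0.086,-0.029,0,0,0,0],[-1,-0.0967,-0.0368,0,0,0,0],[-1,-0.1065,-0.0455,0,0,0,0],[-1,-0.1065,-0.0455,0,0,0,0]]'
python3 - <<'E'
from h import *
s=sense(); g=s["eef_pos"]-R.from_quat(s["tcp_rot"]).apply([5,0,0]); R0=R.from_quat(s["tcp_rot"])
r=RI.inv().apply(g-ORG); rad=167.5; print(r, np.hypot(r[0]-72,r[2]-137), s["opening"]*94)
a0=np.arctan2(r[2]-137,72-r[0]); print(np.degrees(a0))
for th in np.arange(45,103,7):
    a=np.radians(th+2); q=inst([72-rad*np.cos(a),2.5,137+rad*np.sin(a)]); print(th,(R0.inv().apply(q-g)/1000).round(4))
E
```

```text
time_s: 11.2
eef_pos: [526.7, 122.1, 245.9]
tcp_rot: [-0.454, 0.543, 0.452, 0.542]
ft_force: [-1.5, 0.4, 0.2]
opening: 0.359
[-50.37448315   2.55618409 250.88850598] 167.1708883750026 33.765310142297125
42.942962803924274
45 [-0.0086 -0.0081 -0.0001]
52 [-0.0216 -0.0239 -0.0001]
59 [-0.0326 -0.0412 -0.0001]
66 [-0.0414 -0.0596 -0.0002]
73 [-0.0479 -0.079  -0.0002]
80 [-0.0519 -0.0991 -0.0002]
87 [-0.0535 -0.1195 -0.0002]
94 [-0.0526 -0.1399 -0.0002]
101 [-0.0492 -0.1601 -0.0002]
```

```bash
python3 -m crank '[[-1,-0.0086,-0.0081,0,0,0,0],[-1,-0.0216,-0.0239,0,0,0,0],[-1,-0.0326,-0.0412,0,0,0,0],[-1,-0.0414,-0.0596,0,0,0,0],[-1,-0.0479,-0.079,0,0,0,0],[-1,-0.0519,-0.0991,0,0,0,0],[-1,-0.0535,-0.1195,0,0,0,0],[-1,-0.0526,-0.1399,0,0,0,0],[-1,-0.0515,-0.148,0,0,0,0],[-1,-0.0515,-0.148,0,0,0,0]]'
python3 - <<'E'
from h import *
s=sense(); g=s["eef_pos"]-R.from_quat(s["tcp_rot"]).apply([5,0,0])
r=RI.inv().apply(g-ORG);print(r, np.hypot(r[0]-72,r[2]-137), s["opening"]*94,np.degrees(np.arctan2(r[2]-137,72-r[0])))
E
```

```text
time_s: 12.2
eef_pos: [673.5, 95.4, 296.8]
tcp_rot: [-0.454, 0.543, 0.452, 0.543]
ft_force: [1.5, -0.7, 0.0]
opening: 0.338
[ 98.88331567   2.52917072 301.80607443] 166.98429515685254 31.791971440970794 99.26454271335454
```

```bash
python3 -m crank '[[0.2,0,0,0,0,0,0],[0.2,0,0,0,0,0,0],[0.2,0,0,0,0,0,0],[0.2,0,0,0,0,0,0],[0.2,-0.03,0,0,0,0,0],[0.2,-0.06,0,0,0,0,0],[0.2,-0.06,0.05,0,0,0,0],[0.2,-0.06,0.1,0,0,0,0],[0.2,-0.06,0.15,0,0,0,0],[0.2,-0.06,0.18,0,0,0,0]]'
python3 - <<'E'
from h import *
s=sense();c=camera_params("wrist"); p,d=snapshot("wrist"); np.savez("pics/w3.npz",p=p,d=d,M=c["world_to_cam"])
q,dq=snapshot("scene"); np.savez("pics/s3.npz",p=q,d=dq)
cv2.imwrite("pics/m3.png",np.vstack([p[:,:,::-1][:,80:560],cv2.resize(q[140:300,270:462],(480,400))[:,:,::-1]])[:, :] if 0 else np.hstack([cv2.resize(p,(480,300)),cv2.resize(q[150:300,280:440],(320,300))])[:,:,::-1])
for y in(24,-24): print(y,proj(c,[inst([-15,y,124]),inst([-15,y,94])]).round(), proj(c,inst([-15,y,124]))*.75)
E
```

```text
time_s: 13.2
eef_pos: [492.7, 128.3, 357.2]
tcp_rot: [-0.454, 0.543, 0.452, 0.543]
ft_force: [1.1, 0.2, 0.7]
opening: 0.602
24 [[339. 227.]
 [338. 219.]] [[254.09760955 170.12446785]]
-24 [[301. 227.]
 [302. 219.]] [[225.72684116 170.12854655]]
```

View pics/m3.png

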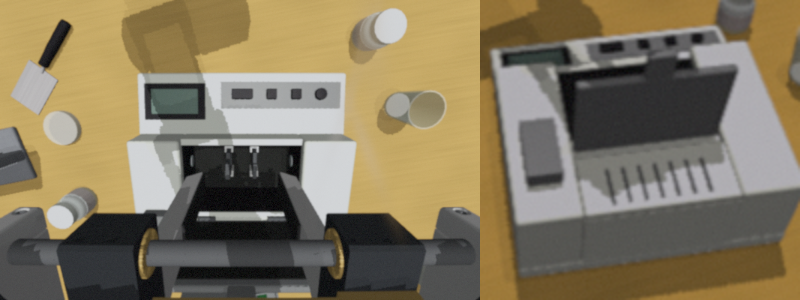

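The lid stands open in the scene crop. The wrist view shows the two slot positions at about (229,160) and (254,160) in the half-size picture; I need a closer look to tell the plates apart.

Run:
```python
from h import *
p=np.load("pics/w3.npz")["p"]; q,dq=snapshot("top"); np.savez("pics/t4.npz",p=q,d=dq)
f=lambda a:cv2.convertScaleAbs(a,alpha=2.2,beta=15)
a=cv2.resize(f(p[185:285,260:380]),(480,400),interpolation=cv2.INTER_CUBIC); b=cv2.resize(f(q[150:230,240:304]),(320,400),interpolation=cv2.INTER_CUBIC)
cv2.imwrite("pics/m4.png",np.hstack([a,b])[:,:,::-1])
```

View pics/m4.png

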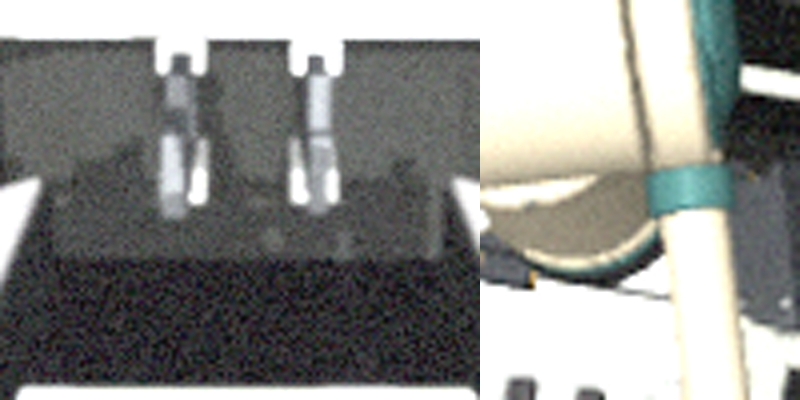

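Run:
```python
from h import *
w=np.load("pics/w3.npz"); c=camera_params("wrist"); c["world_to_cam"]=w["M"]
X=cloud(c,w["d"]); L=RI.inv().apply(X.reshape(-1,3)-ORG).reshape(X.shape)
for col in range(296,348,2): print(col,[tuple(L[r,col].round().astype(int)) for r in (200,206,212,218,224,230,236)])
m=(L[...,2]>85)&(L[...,2]<130)&(abs(L[...,0]+15)<35)&(abs(L[...,1])<45); m[:190]=0
for lo,hi in((85,97),(97,106),(106,130)):
    k=m&(L[...,2]>=lo)&(L[...,2]<hi); P=L[k]; 
    for sgn in(1,-1):
        Q=P[P[:,1]*sgn>0]; print(lo,hi,sgn,len(Q), np.median(Q,0).round(1) if len(Q) else '', Q.min(0).round(1) if len(Q) else '',Q.max(0).round(1) if len(Q) else '')
```

```text
296 [(np.int64(-25), np.int64(-37), np.int64(33)), (np.int64(-15), np.int64(-37), np.int64(33)), (np.int64(-5), np.int64(-37), np.int64(33)), (np.int64(5), np.int64(-38), np.int64(32)), (np.int64(15), np.int64(-38), np.int64(32)), (np.int64(25), np.int64(-38), np.int64(31)), (np.int64(34), np.int64(-38), np.int64(33))]
298 [(np.int64(-24), np.int64(-34), np.int64(31)), (np.int64(-15), np.int64(-34), np.int64(33)), (np.int64(-5), np.int64(-34), np.int64(32)), (np.int64(5), np.int64(-35), np.int64(31)), (np.int64(15), np.int64(-35), np.int64(32)), (np.int64(25), np.int64(-35), np.int64(31)), (np.int64(35), np.int64(-35), np.int64(31))]
300 [(np.int64(-34), np.int64(-29), np.int64(67)), (np.int64(-14), np.int64(-31), np.int64(31)), (np.int64(-5), np.int64(-31), np.int64(31)), (np.int64(5), np.int64(-31), np.int64(32)), (np.int64(15), np.int64(-32), np.int64(31)), (np.int64(24), np.int64(-32), np.int64(33)), (np.int64(34), np.int64(-32), np.int64(33))]
302 [(np.int64(-33), np.int64(-26), np.int64(61)), (np.int64(-33), np.int64(-24), np.int64(92)), (np.int64(-26), np.int64(-24), np.int64(
[... 6819 characters left out ...]
nt64(32))]
346 [(np.int64(-24), np.int64(39), np.int64(31)), (np.int64(-15), np.int64(39), np.int64(32)), (np.int64(-5), np.int64(40), np.int64(32)), (np.int64(4), np.int64(40), np.int64(33)), (np.int64(14), np.int64(40), np.int64(34)), (np.int64(24), np.int64(40), np.int64(32)), (np.int64(35), np.int64(40), np.int64(31))]
85 97 1 159 [-20.5  25.9  93. ] [-37.1  23.   85.9] [13.5 29.8 96.8]
85 97 -1 83 [-27.8 -20.1  92.8] [-37.2 -24.3  85. ] [ 12.6 -17.8  96.4]
97 106 1 49 [-12.1  26.7 101.2] [-17.9  24.   97.2] [ -6.   29.5 103.1]
97 106 -1 10 [-25.8 -21.1 102.6] [-26.2 -23.9  98.4] [-25.1 -18.4 105.8]
106 130 1 0   
106 130 -1 143 [-14.7 -21.3 122.8] [-26.2 -24.8 107.1] [  1.4 -17.9 125.4]
```

Depth settles it. The plate at instrument y −24 has the 123 mm-high tab and is the filter; the one at +24 has only a 102 mm nub and is the blank. The measured grip position is (−12.4, −21.3).

Run:
```python
from h import *
s=sense(); Rt=ori([0,0,-1],RI.apply([0,1,0]))
for z in (175,107): print(delta(inst([-12.4,-21.3,z]),Rt,s), inst([-12.4,-21.3,z]))
```

```text
(array([ 0.1832, -0.0696, -0.0238]), array([ 0.03, -0.13,  0.24])) [559.79133835  91.86039616 175.        ]
(array([ 0.2512, -0.0694, -0.0236]), array([ 0.03, -0.13,  0.24])) [559.79133835  91.86039616 107.        ]
```

```bash
python3 -m crank '[[-0.4,0.02,-0.0696,-0.0238,0,0,0],[-0.4,0.04,-0.0696,-0.0238,0,0,0],[-0.4,0.09,-0.0696,-0.0238,0,0,0],[-0.4,0.14,-0.0696,-0.0238,0,0,0],[-0.4,0.18,-0.0696,-0.0238,0,0,0],[-0.4,0.2,-0.0696,-0.0238,0,0,0.2],[-0.4,0.205,-0.0696,-0.0238,0,0,0.2],[-0.4,0.205,-0.0696,-0.0238,0,0,0.2],[-0.4,0.205,-0.0696,-0.0238,0,0,0.2],[-0.4,0.205,-0.0696,-0.0238,0,0,0.2]]'
python3 - <<'E'
from h import *
s=sense();c=camera_params("wrist"); p,d=snapshot("wrist"); M=c["world_to_cam"]; np.savez("pics/w5.npz",p=p,d=d,M=M)
X=cloud(c,d); L=RI.inv().apply(X.reshape(-1,3)-ORG).reshape(X.shape)
m=(L[...,2]>105)&(L[...,2]<128)&(abs(L[...,0]+15)<25)&(abs(L[...,1]+22)<9)
P=L[m]; print(len(P),P.min(0),P.max(0),np.median(P,0)); k=P[P[:,2]>119]; print(len(k),k.min(0),k.max(0),k.mean(0))
Rt=ori([0,0,-1],RI.apply([0,1,0])); print(s["opening"]*94, delta(inst([-12.4,-21.3,107]),Rt,s))
cv2.imwrite("pics/w5.png",cv2.convertScaleAbs(p[150:350,200:440,::-1],alpha=1.8,beta=15).repeat(3,0).repeat(3,1))
E
```

```text
time_s: 14.35
eef_pos: [561.3, 91.8, 154.9]
tcp_rot: [-0.455, 0.542, 0.452, 0.543]
ft_force: [0.5, 0.1, -0.3]
opening: 0.3
535 [-26.23298087 -24.83253926 105.14827616] [  1.55968126 -18.17226105 125.20171299] [-15.1025517  -21.48596145 123.18183509]
470 [-26.11989534 -24.70382676 119.17194418] [  1.55968126 -18.29593678 125.20171299] [-12.95731936 -21.48872814 123.23921883]
28.171794342309543 (array([ 0.0479,  0.0017, -0.0001]), array([ 0.03, -0.09,  0.24]))
```

View pics/w5.png

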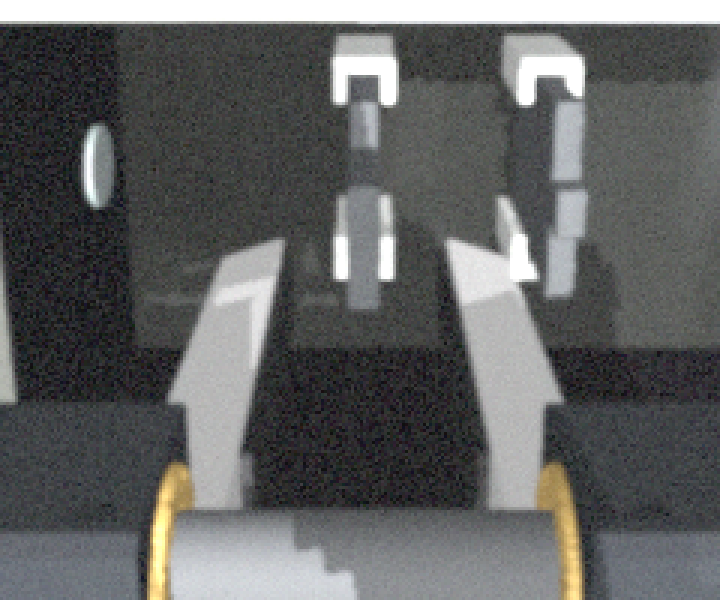

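The filter's tab (column 363) is centred between the fingertips (285 and 447), with the blank to the right at column 565. Depth agrees: tab y −21.5. I'll descend and grip.

```bash
python3 -m crank '[[-0.4,0.015,0.0015,0,0,0,0.2],[-0.4,0.03,0.0015,0,0,0,0.2],[-0.4,0.04,0.0015,0,0,0,0.2],[-0.4,0.048,0.0015,0,0,0,0.2],[-0.4,0.048,0.0015,0,0,0,0.2],[-0.4,0.048,0.0015,0,0,0,0.2],[-0.4,0.048,0.0015,0,0,0,0.2],[-0.4,0.048,0.0015,0,0,0,0.2],[-0.4,0.048,0.0015,0,0,0,0.2],[-0.4,0.048,0.0015,0,0,0,0.2]]'
python3 -m crank '[[-1,0,0,0,0,0,0],[-1,0,0,0,0,0,0],[-1,0,0,0,0,0,0],[-1,0,0,0,0,0,0],[-1,0,0,0,0,0,0],[-1,0,0,0,0,0,0],[-1,0,0,0,0,0,0],[-1,0,0,0,0,0,0],[-1,0,0,0,0,0,0],[-1,0,0,0,0,0,0]]'
python3 -c "
from h import *
s=sense();print(s['opening']*94,s['ft_force'],delta(inst([-12.4,-21.3,107]),ori([0,0,-1],RI.apply([0,1,0])),s))"
```

```text
time_s: 15.4
eef_pos: [559.9, 92.0, 107.0]
tcp_rot: [-0.454, 0.543, 0.453, 0.543]
ft_force: [0.3, 0.7, -1.0]
opening: 0.296
time_s: 16.4
eef_pos: [559.8, 92.0, 107.0]
tcp_rot: [-0.454, 0.543, 0.453, 0.543]
ft_force: [0.4, 0.4, -0.2]
opening: 0.074
6.937994541332374 [ 0.37682874  0.41356614 -0.21233033] (array([ 0.    ,  0.    , -0.0002]), array([ 0.04, -0.08,  0.05]))
```

```bash
python3 -m crank '[[-1,-0.005,0,0,0,0,0],[-1,-0.01,0,0,0,0,0],[-1,-0.02,0,0,0,0,0],[-1,-0.03,0,0,0,0,0],[-1,-0.045,0,0,0,0,0],[-1,-0.065,0,0,0,0,0],[-1,-0.09,0,0,0,0,0],[-1,-0.12,0,0,0,0,0],[-1,-0.15,0,0,0,0,0],[-1,-0.18,0,0,0,0,0]]'
python3 - <<'E'
from h import *
s=sense(); print(s["opening"]*94,s["ft_force"],s["qpos"].round(2))
# tool pose at viewer: tool x down, tool z along +-world x ; panel yaw ~1 deg
t=np.array([494.5+100,-418.5,145+49-5])
for sg in(1,-1):
  for z in(t[2]+95,t[2]): print(sg,delta([t[0],t[1],z],ori([0,0,-1],[sg,0,0]),s),[t[0],t[1],z])
cs=camera_params("scene"); q=np.load("pics/s3.npz"); Xs=cloud(cs,q["d"]); m=(abs(Xs[...,0]-494)<14)&(Xs[...,1]<-335)&(Xs[...,1]>-502)&(Xs[...,2]>60)&(Xs[...,2]<235)
P=Xs[m]; A=np.c_[P[:,1]+418,P[:,2]-145,np.ones(len(P))]; k=np.linalg.lstsq(A,P[:,0],rcond=None)[0]; print("face x = ",k,len(P))
E
```

```text
time_s: 17.4
eef_pos: [559.5, 92.3, 289.3]
tcp_rot: [-0.454, 0.543, 0.452, 0.543]
ft_force: [0.6, -0.5, -0.8]
opening: 0.072
6.737433210378822 [ 0.6047605  -0.5448104  -0.83314181] [ 0.04  0.23  1.39 -0.    1.51 -1.35]
1 (array([ 0.0061, -0.1254, -0.4964]), array([7.973e+01, 3.000e-02, 1.400e-01])) [np.float64(594.5), np.float64(-418.5), np.float64(284.0)]
1 (array([ 0.1011, -0.1252, -0.4963]), array([7.973e+01, 3.000e-02, 1.400e-01])) [np.float64(594.5), np.float64(-418.5), np.float64(189.0)]
-1 (array([ 0.0061, -0.1254, -0.4964]), array([-1.0027e+02, -1.5000e-01,  3.0000e-02])) [np.float64(594.5), np.float64(-418.5), np.float64(284.0)]
-1 (array([ 0.1011, -0.1252, -0.4963]), array([-1.0027e+02, -1.5000e-01,  3.0000e-02])) [np.float64(594.5), np.float64(-418.5), np.float64(189.0)]
face x =  [-2.20997743e-02 -7.87787892e-04  4.92943509e+02] 3221
```

```bash
python3 -m crank '[[-1,0,-0.008,-0.03,5,0,0],[-1,0,-0.018,-0.07,12,0,0],[-1,0,-0.028,-0.11,19,0,0],[-1,0,-0.038,-0.15,26,0,0],[-1,0,-0.048,-0.19,33,0,0],[-1,0,-0.058,-0.23,40,0,0],[-1,0,-0.068,-0.27,47,0,0],[-1,0,-0.078,-0.31,54,0,0],[-1,0,-0.088,-0.35,60,0,0],[-1,0,-0.095,-0.38,65,0,0]]'
python3 - <<'E'
from h import *
s=sense(); print(s["opening"]*94,s["ft_force"],s["qpos"].round(2))
Rt=ori([0,0,-1],[1,.02,0])
for z in(284,189): print(delta([589,-418.5,z],Rt,s))
E
```

```text
time_s: 18.4
eef_pos: [585.1, -301.3, 290.7]
tcp_rot: [-0.09, 0.701, 0.088, 0.702]
ft_force: [-0.3, 0.5, -0.9]
opening: 0.071
6.636106524052832 [-0.32431623  0.45844023 -0.90098488] [-0.58  0.38  1.18 -0.    1.58 -0.83]
(array([ 0.0071, -0.1145, -0.0255]), array([13.29,  0.12,  0.18]))
(array([ 0.1021, -0.1142, -0.0256]), array([13.29,  0.12,  0.18]))
```

```bash
python3 -m crank '[[-1,0,-0.03,-0.006,3,0,0],[-1,0,-0.06,-0.013,7,0,0],[-1,0,-0.09,-0.02,11,0,0],[-1,0,-0.11,-0.025,13.3,0,0],[-1,0.01,-0.1145,-0.0255,13.3,0.1,0.2],[-1,0.03,-0.1142,-0.0255,13.3,0.1,0.2],[-1,0.05,-0.1142,-0.0255,13.3,0.1,0.2],[-1,0.07,-0.1142,-0.0255,13.3,0.1,0.2],[-1,0.09,-0.1142,-0.0255,13.3,0.1,0.2],[-1,0.102,-0.1142,-0.0255,13.3,0.1,0.2]]'
python3 - <<'E'
from h import *
s=sense(); Rt=ori([0,0,-1],[1,.02,0]); print(delta([589,-418.5,189],Rt,s), s["opening"]*94)
c=camera_params("scene"); q,d=snapshot("scene"); np.savez("pics/s6.npz",p=q,d=d)
X=cloud(c,d); m=(abs(X[...,0]-590)<25)&(abs(X[...,1]+418)<45)&(X[...,2]>90)&(X[...,2]<178)
P=X[m]; print(len(P),P.min(0),P.max(0),P.mean(0))
a=cv2.resize(q[130:290,60:250],(760,640)); cv2.imwrite("pics/s6.png",cv2.resize(a,(700,590))[:,:,::-1])
E
```

```text
time_s: 19.4
eef_pos: [588.5, -416.6, 187.2]
tcp_rot: [-0.006, 0.708, 0.009, 0.706]
ft_force: [-0.3, -0.4, -1.8]
opening: 0.069
(array([-0.0018, -0.0019,  0.0004]), array([ 0.08, -0.1 , -0.18])) 6.518530822209875
346 [ 582.79115079 -442.19336361  111.92203346] [ 596.12046524 -391.07571228  177.82672272] [ 589.41183133 -414.80840943  142.940818  ]
```

View pics/s6.png

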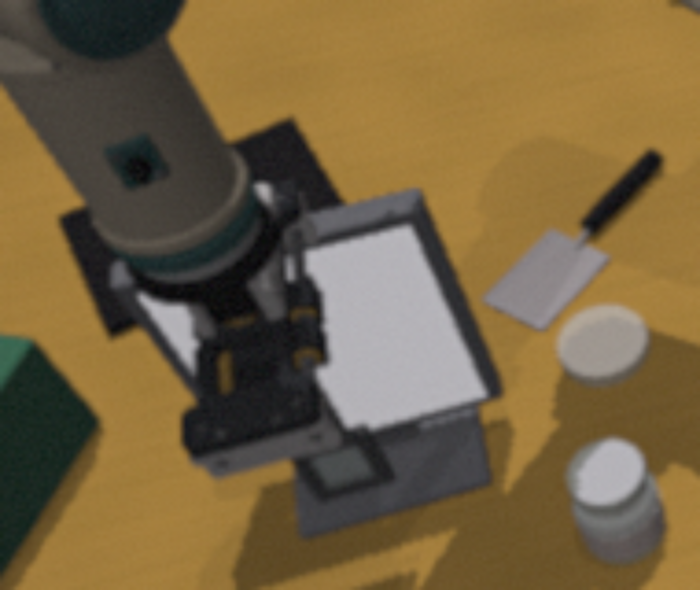

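The plate hangs in front of the lit face, with its glass at about (345,465). From depth it is centred at x 589, y −416.6, with its lower edge at z 112. I'll trim about 2 mm, settle and check everything.

```bash
python3 -m crank '[[-1,-0.001,-0.001,0,0,0,0],[-1,-0.002,-0.002,0,0,0,0],[-1,-0.002,-0.002,0,0,0,0],[-1,-0.002,-0.002,0,0,0,0],[-1,-0.002,-0.002,0,0,0,0],[-1,-0.002,-0.002,0,0,0,0],[-1,-0.002,-0.002,0,0,0,0],[-1,-0.002,-0.002,0,0,0,0],[-1,-0.002,-0.002,0,0,0,0],[-1,-0.002,-0.002,0,0,0,0]]'
python3 - <<'E'
from h import *
s=sense(); print(delta([589,-418.5,189],ori([0,0,-1],[1,.02,0]),s), s["opening"]*94,abs(s["joint_velocities"]).max())
c=camera_params("scene"); q,d=snapshot("scene"); X=cloud(c,d); t,dt=snapshot("top")
m=(abs(X[...,0]-590)<25)&(abs(X[...,1]+418)<45)&(X[...,2]>90)&(X[...,2]<178); P=X[m]
print("plate",P.min(0).round(1),P.max(0).round(1))
L=RI.inv().apply(X.reshape(-1,3)-ORG); k=(L[:,2]>165)&(L[:,2]<272)&(abs(L[:,1])<90)&(L[:,0]>30)&(L[:,0]<140); A=np.polyfit(L[k,2],L[k,0],1); print("lid slope",A,90+np.degrees(np.arctan(A[0])))
t0=np.load("pics/top0.npz")["p"]; s0=np.load("pics/scene0.npz")["p"]
cv2.imwrite("pics/f.png",np.vstack([np.hstack([t0[100:270,130:450],t[100:270,130:450]]),np.hstack([s0[120:300,190:510],q[120:300,190:510]])])[:,:,::-1])
E
```

```text
time_s: 20.45
eef_pos: [588.0, -418.2, 187.4]
tcp_rot: [-0.006, 0.708, 0.009, 0.706]
ft_force: [-0.1, 0.1, -0.9]
opening: 0.07
(array([-0.0016, -0.0003,  0.001 ]), array([ 0.07, -0.22, -0.28])) 6.550559907739567 0.0017390208082273865
plate [ 581.9 -444.1  111.9] [ 592.7 -392.7  177.7]
lid slope [6.19723352e-02 7.07607364e+01] 93.54621805922578
```

View pics/f.png

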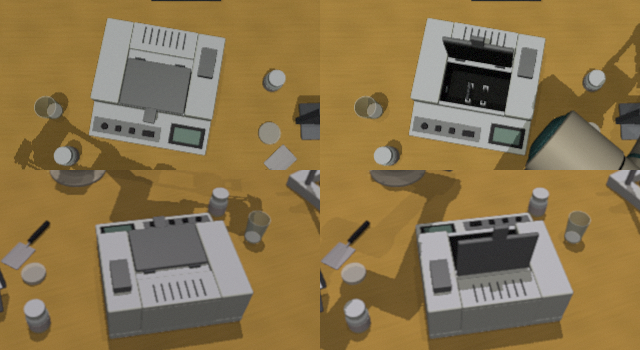

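The before/after views show the lid standing open, the blank still in its slot, and the jars, beaker, dish, spatula and box where they were. I'm handing in.

```bash
python3 -c "
from cell import *
print(close_job())"
```

```text
the job is handed in; nothing more can be done
None
```

The job is done and handed in at about 20.5 s. I pressed stop, shutter and enter fully in that order, opened the lid by its tab, and drew the filter plate straight up. The arm is now holding it in front of the lit panel.

- **Keys:** each one bottomed out at about 4 mm, with 14–24 N on the tool. The lamp key was not touched.
- **Lid:** it stands open. The scene depth gives about 94°, while the gripper's path suggested about 97–99°; I did not resolve that difference.
- **Filter plate:** depth puts it about 95 mm from the lit face, facing it within about 1°. It is centred sideways within about 1 mm, with the glass 2 mm or so below the middle. The arm was still and the wrist force was about 1 N, so nothing suggests it is touching anything.
- **Everything else:** the blank is in its slot and the other things on the bench look unmoved in the before/after pictures.

The wrist and top cameras disagreed by 2–4 mm on the instrument's position. I used the wrist view for both grips. When I let go of the lid tab, the gripper opening read 31.8 mm instead of the tab's 34 mm, so the grip may have slipped a little at the end of the lift; the lid stayed open.

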